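# Tighten the soap case's cover screw

### The job

The big slotted screw on top of the soap case has worked loose and stands proud. Take the screwdriver out of the round caddy, set its blade in the slot, and keep pressing it into the slot while you turn the screw clockwise until it is fully home at its stop; then stand the screwdriver upright in the caddy's collar again and let go. Turn the screw with the screwdriver only, leave the drawer shut, and do not push the cup, washboard or brush about.

Things in the scene. Friction and masses are not known exactly. Their poses are not given: they have to be found in the camera images.
- driver_handle (a point): Middle of the handle of a stubby flat-blade screwdriver that stands upright, blade down, in the caddy's collar; 96 mm above the blade's end, 35 mm below the handle's top. The handle is a flat-sided black bar 60 mm long, 26 mm thick along y, 32 mm wide along x. z points up from blade to handle. The blade is wide along x, so the handle's wide flats are parallel to the blade.
- driver_tip (a point): Middle of the end of the screwdriver's blade, same axes as driver_handle. The blade is 18 mm wide along x, 3 mm thick along y (2 mm in its last 3 mm), 16 mm long; above it a round shaft of 10 mm diameter.
- driver: The whole screwdriver, 131 mm long, about 90 g; origin at the middle of the blade's end, same axes as driver_handle. Under the handle is a round flange, 36 mm across and 6 mm high; its underside, 60 mm above the blade's end, rests on the collar.
- caddy: Round grey plastic turntable caddy, 144 mm across, fixed, origin under its centre, z up. In its middle stands a round collar, 46 mm outside, 24 mm bore, top 75 mm above the caddy's underside; four white clothes pegs are clipped on the rim and reach 56 mm high.
- collar_top (a point): Centre of the mouth of the caddy's collar, where the screwdriver hangs by its flange: its blade end then is 60 mm below this point and the middle of its handle 36 mm above it.
- screw_slot (a point): Middle of the slot's floor in the screw's round steel head, on the screw's axis, z up, x along the slot. Head 34 mm across, 9 mm high; the slot runs right across it, 6 mm wide, 6 mm deep (8 mm wide in its top 1 mm). The screw is upright in the middle of the soap case's top; turned clockwise it sinks 3.1 mm per rad, 5 mm in all. When home the slot's floor is 79 mm above the ledge.
- screw (a joint): Turn of the screw, rad: grows clockwise as seen from above, from 0 (most proud, head 5 mm off its washer) to its stop at 1.6 (home, head down on its washer). It starts between 0 and 0.35. It takes about 0.1 N m to turn and stays where it is left; pushing alone does not turn it.
- screw_head: The screw's steel head, origin at the middle of its underside, 3 mm under the slot's floor, same axes as screw_slot.
- soap_case_drawer0 (a joint): Opening of the soap case's drawer, m, 0 shut; it slides out towards the case's front. The case is white plastic, fixed, 130 mm deep, 180 mm wide, 73 mm high; the drawer has a small knob on the front.
- cup: Empty aluminium cup, 76 mm across, 85 mm high, loose, origin under its centre. Bystander.
- washboard: Blue plastic washboard lying flat, 160 by 240 mm, 19 mm high, loose, origin under its centre. Bystander.
- brush: Wooden scrub brush lying on its bristles, 220 mm long along its own y with its handle to its +y, 50 mm wide, 38 mm high, loose, origin under the middle of its head. Bystander.
Things that resemble listed ones, but are neither listed nor needed, are in the scene too. There is more than one size of the driver; the one meant has the size given above.

How it is judged (in metres and radians):
On the way, in this order (a step that is already met when the one before it is completed fails the run):
1. the screwdriver's blade sits upright in the slot and is pressed in, the screw not yet home (z of driver_tip in the frame of screw_slot below 0.003 m and horizontal distance between driver_tip and screw_slot below 0.007 m and angle between the z axis of driver and the z axis of screw_head, either way round below 0.2 rad and contact force between driver and screw_head above 1 N and value of joint screw below 1.3 rad), for 0.2 s.
2. the screw is turned home with the blade still seated in its slot (value of joint screw above 1.45 rad and z of driver_tip in the frame of screw_slot below 0.0035 m and horizontal distance between driver_tip and screw_slot below 0.008 m and contact force between driver and screw_head above 1 N), for 0.1 s.
At the end, for the whole second after the job is handed in: The screw is home (turned past 1.45 of 1.6 rad); the screwdriver is released and at rest, upright within 0.15 rad, hanging in the caddy's collar by its flange (handle's middle within 12 mm of the collar's axis and 30 to 41 mm above its mouth); the drawer is shut within 15 mm (value of joint screw above 1.45 rad and horizontal distance between driver_handle and collar_top below 0.012 m and z of driver_handle in the frame of collar_top between 0.03 and 0.041 m and angle between driver's own z axis and vertical below 0.15 rad and linear speed of driver below 0.02 m/s and value of joint soap_case_drawer0 below 0.015 m); the robot touches nothing.
It fails at once if the robot itself touches the screw (contact force between any of the fingers, the arm and screw_head above 0.5 N).
It fails at once if the cup, washboard or brush is pushed more than 30 mm (distance of any of cup, washboard, brush from where it was at the start of the episode above 0.03 m).
It fails at once if the drawer is pulled open (value of joint soap_case_drawer0 above 0.03 m).
It also fails if it takes over 64 s, if anything falls off the work surface, if the arm or the gripper's body presses on something with over 40 N, if the wrist force passes 120 N, or if a joint passes its speed limit or range.

### The arm

A 7-joint arm with a two-finger parallel gripper is mounted at the origin on the work surface. World frame = base frame: x ahead of the robot, y to its left, z up, the work surface at z = 0. Lengths are in mm, angles in degrees, forces in N, time in s.
With the tool pointing down it reaches from about 425 to 925 mm from the base axis. Payload 6.8 kg.
Tool frame: the origin (TCP) lies midway between the tips of the shut fingers; the grasp point (between the pads) lies 19 mm behind it; z points along the fingers, y is the line along which they close (so a half turn about z gives the same grasp; the last joint's range is limited). The gripper opens to 85 mm and grips with 20 to 120 N. Pads are 22 mm wide; open, the fingers measure 114 mm over their backs; the gripper's body (76 mm by 85 mm) begins 54 mm behind the grasp point. The pads swing forward as they close: fully open they stand 13 mm farther back than shut.
Start: joints at [57.004, 27.33, 1.283, 89.118, -0.659, 63.558, -4.761], TCP at [304.385, -602.492, 231.308] pointing down, gripper open.
Joint ranges: [-169.35, 169.35], [-19.33, 120.38], [-80.79, 83.38], [13.8, 139.57], [-78.32, 258.32], [9.67, 109.79], [-169.56, 169.56]. Speed limits (degrees/s): [136.94, 136.94, 180, 180, 180, 180, 180].

### API

Orientations are given as [roll, pitch, yaw] about the fixed x, y, z axes, in that order (R = Rz(yaw) Ry(pitch) Rx(roll)).
In Python, from cell import observe, camera, camera_info, sign_off gives the robot as it stands. The module is installed in compiled form; this text tells all that it offers.
- The arm moves only by the tool send_rows, never from a script. Its argument "targets" is a list of rows, each an object with "dp": the shift along the tool's x, y, z in m, a list of three; "turn": the turn about the tool's z in degrees; "fingers": the opening, from -1 (shut) to 1 (fully open). In form: [{"dp": [tx, ty, tz], "turn": turn, "fingers": fingers}, ...]. A call has 1 to 10 rows; each row shifts and turns the commanded pose from where the row before left it, along the tool's axes as they then stand; what a row does not reach is not made up. A row lasts 1/8 s, in which the tool goes at most 62.5 mm and 10.7 degrees, less where a joint would pass 70% of its speed; a pose out of reach is approached as far as the arm can. A call with a gripper value outside its range is refused whole. The fingers move at their own pace and stop on an object; "force" is the grip in N (left out, the last holds). Time passes only in rows, so rows that do not move let the fingers close. It gives the time, the measured TCP pose, the force, the opening and the grip force at its end, in the units of the state.
- observe(): the state, without advancing time (a new reading comes with each control period).
- camera(name): name is "scene" or "top" or "wrist"; returns (picture, depth): 480x640x3 uint8, red, green, blue; 480x640 float32, mm along the optical axis (not along the pixel's ray), 0 where there is no reading.
- camera_info(name): a dict with "fx", "fy", "cx", "cy" (pixels), "R" (3x3) and "t" (3): a world point X has camera coordinates R X + t. Camera axes: x right, y down, z forward; pixel columns grow to the right and rows downward; lengths in mm; the calibration is good to about 2 mm. A picture is of the moment at which its call begins: read the wrist's pose just before it. camera_info takes no time and is no camera call; for the wrist camera it gives the pose at the moment of the call.
- sign_off(): hands the job in; it is judged then, once.
The state is a dict: "time": time; "joint_pos": joint angles; "qd": joint speeds; "joint_efforts": joint torques, N m; "tool_pos": TCP position; "orientation": TCP orientation; "ft_force": force on the tool from outside, world axes, zero at the start; "torque": the same for the moment, N m; "gripper_width": opening from 0.0 (shut) to 1.0 (fully open); "finger_force": force on a finger pad.
Only numpy, scipy, OpenCV 4.12 (cv2) and the standard library are available. Lean on these libraries where they do the work, as an engineer would, in place of code of your own. Each camera call takes 0.05 s, during which the arm holds its last target. There are 200 camera calls.

## Working session

There is one attempt and no reset: what is moved stays moved. The work goes in short steps, Python scripts to look and compute and a tool call to move; the robot and the scene stay as the last step left them, time stands still between calls to the robot, and variables do not carry over. Pictures are saved under pics/ and viewed, at most 10 in all, crops included, and the job is handed in when it is done.

Besides the shell and the picture viewer there is one more tool, called after "Request:" as a command line: name --argument value ..., lists and objects as JSON in quotes. send_rows: Moves the arm, as the interface text tells. Its arguments: {"type":"object","properties":{"targets":{"type":"array","items":{"type":"object","properties":{"dp":{"type":"array","items":{"type":"number"}},"turn":{"type":"number"},"fingers":{"type":"number"}}}},"force":{"type":"number"}},"required":["targets"]}

```bash
mkdir -p pics
python3 - <<'E'
from cell import *
import cv2,numpy as np
print(observe())
for n in ("scene","top"):
    p,d=camera(n); cv2.imwrite(f"pics/{n}0.png",p[:,:,::-1]); np.save(f"{n}0.npy",d); np.save(f"{n}p0.npy",p)
    i=camera_info(n); print(n,{k:np.round(v,3).tolist() for k,v in i.items()})
E
```

```text
{'time': 0.0, 'joint_pos': array([57.00098763, 27.37674458,  1.281198  , 89.17759691, -0.65746765,
       63.55647299, -4.75925235]), 'qd': array([ 0.04397493, -0.10543896, -0.06527498,  0.07301864, -0.08095962,
        0.00225326, -0.02172001]), 'joint_efforts': array([-3.78970235e-04, -5.96448076e+01,  1.60792049e+00, -2.81201416e+01,
        1.25051202e-02,  9.34409327e-03, -1.02103900e-05]), 'tool_pos': array([ 304.10711974, -601.96676236,  230.32028399]), 'orientation': array([-1.79896984e+02,  9.53954559e-03,  2.68081678e+01]), 'ft_force': array([-0.42244411, -0.36846815, -0.88556427]), 'torque': array([-0.02379056,  0.0189971 , -0.01552087]), 'finger_force': 0.0, 'gripper_width': 1.0033149091816218}
scene {'fx': 477.17, 'fy': 477.17, 'cx': 325.119, 'cy': 231.801, 'R': [[-0.532, 0.847, 0.0], [0.68, 0.427, -0.596], [-0.505, -0.317, -0.803]], 't': [293.779, -290.423, 1151.511]}
top {'fx': 620.319, 'fy': 620.319, 'cx': 322.268, 'cy': 234.134, 'R': [[0.002, -1.0, -0.015], [-0.996, -0.001, -0.084], [0.084, 0.015, -0.996]], 't': [2.307, 523.273, 1103.252]}
```

View pics/scene0.png

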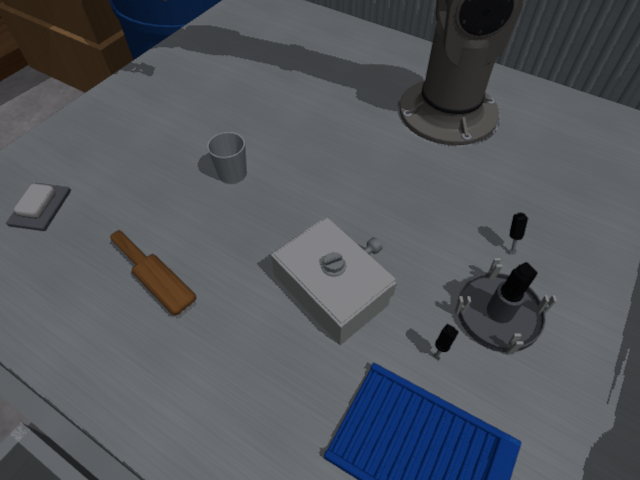

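View pics/top0.png

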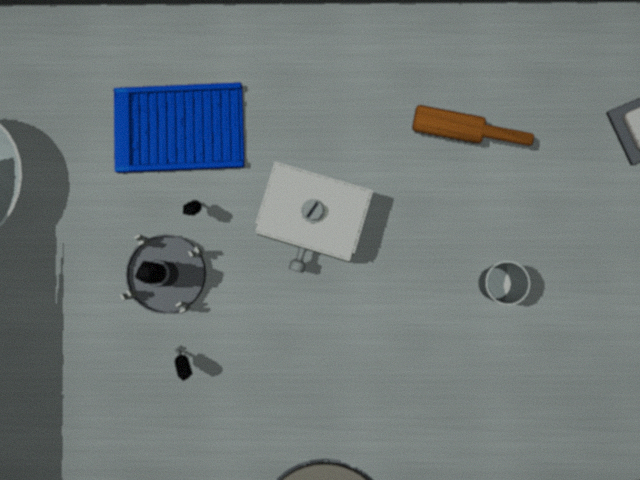

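Candidates for the driver in the scene picture are (517,285) in the caddy's collar, (518,228) and (446,340). The last two are smaller and stand on the table, so the one in the collar fits. I'll enlarge a crop to confirm and measure it.

```bash
cat > h.py <<'E'
import numpy as np,cv2
from cell import *
def cloud(n,d=None,p=None):
    if d is None:
        i=camera_info(n); p,d=camera(n)
    else: i=camera_info(n)
    R=np.array(i["R"]);t=np.array(i["t"])
    v,u=np.mgrid[:480,:640]
    c=np.stack([(u-i["cx"])/i["fx"]*d,(v-i["cy"])/i["fy"]*d,d],-1)
    return p,d,(c-t)@R
def ray(i,u,v,z):
    R=np.array(i["R"]);t=np.array(i["t"])
    o=-R.T@t; w=R.T@np.array([(u-i["cx"])/i["fx"],(v-i["cy"])/i["fy"],1.])
    return o+w*(z-o[2])/w[2]
E
python3 - <<'E'
from h import *
for n in ("scene","top"):
    p,d,W=cloud(n,np.load(f"{n}0.npy"),np.load(f"{n}p0.npy"))
    blk=(p.max(2)<40)&(d>0)&(W[...,2]>20)&(np.abs(W[...,0])<1000)&(W[...,0]>300)
    k,l,s,c=cv2.connectedComponentsWithStats(blk.astype(np.uint8))
    for j in range(1,k):
        if s[j,4]>30:
            P=W[l==j]; zt=np.percentile(P[:,2],95); T=P[P[:,2]>zt-6]
            print(n,c[j].round(),s[j,4],"ztop",zt.round(1),"top",T.mean(0).round(1),cv2.minAreaRect(T[:,:2].astype(np.float32)))
    print("table z",np.median(W[300:400,300:420,2] if n=="top" else W[200:240,200:260,2]))
    m=(W[...,2]>79)&(W[...,2]<95)&(W[...,0]>400)&(W[...,0]<720)&(abs(W[...,1])<120)
    print(n,"screw",m.sum(),np.median(W[m],0).round(1),cv2.minEnclosingCircle(W[m][:,:2].astype(np.float32)))
p=np.load("scenep0.npy");q=np.load("topp0.npy")
a=cv2.resize(p[190:370,420:570],None,fx=2.6,fy=2.6,interpolation=2);b=cv2.resize(q[170:250,270:360],None,fx=3.5,fy=3.5,interpolation=2)
o=np.zeros((470,720,3),np.uint8);o[:a.shape[0],:a.shape[1]]=np.clip(a*1.8,0,255);o[:b.shape[0],395:395+b.shape[1]]=b
cv2.imwrite("pics/c1.png",o[:,:,::-1])
E
```

```text
scene [518. 227.] 309 ztop 83.4 top [304.2 254.3  81.3] ((305.9473876953125, 255.19015502929688), (11.820584297180176, 21.936429977416992), 2.9606070518493652)
scene [518. 283.] 841 ztop 146.8 top [456.8 292.4 144.6] ((455.32904052734375, 292.2658386230469), (24.284034729003906, 26.965742111206055), 63.796104431152344)
scene [498. 307.] 386 ztop 71.4 top [470.6 284.6  69.8] ((469.2355041503906, 284.16748046875), (37.172523498535156, 10.761571884155273), 61.81690216064453)
scene [446. 338.] 373 ztop 89.1 top [574.8 235.9  87. ] ((573.9495849609375, 235.95449829101562), (21.0172061920166, 16.937700271606445), 80.57579040527344)
table z 1.0375668409075312
scene screw 341 [562.7  23.3  89.3] ((561.2964477539062, 23.55061912536621), 18.274375915527344)
top [192. 208.] 176 ztop 86.9 top [561.5 232.5  84.1] ((560.5525512695312, 232.09327697753906), (16.017629623413086, 19.258529663085938), 0.9588775634765625)
top [151. 272.] 501 ztop 146.0 top [451.2 287.9 143.5] ((450.9569396972656, 287.6368103027344), (24.643695831298828, 27.422748565673828), 58.05715560913086)
top [171. 274.] 174 ztop 70.2 top [448.4 269.4  68.9] ((448.1828918457031, 270.23321533203125), (7.852721214294434, 33.46671676635742), 80.98365020751953)
top [181. 358.] 43 ztop 51.2 top [301.8 245.3  49.6] ((301.86834716796875, 246.44265747070312), (3.332228183746338, 10.635396003723145), 3.2461636066436768)
table z -0.7192344373270911
top screw 312 [559.1  18.4  87.6] ((547.5689697265625, -5.869697570800781), 44.50309753417969)
```

View pics/c1.png

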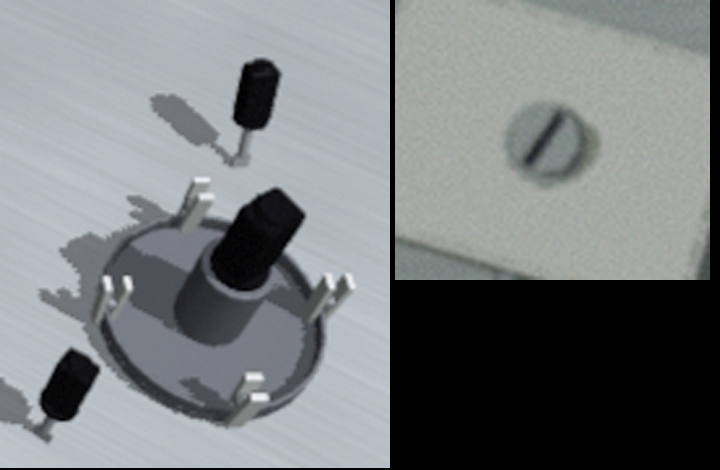

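The collar driver's top is at z≈146, near (454,290). It is clearly bigger than the other two, whose tops are at ≈85, so it is the one meant. The screw is near (561,21) and its slot runs at about −33° yaw. Moving over now.

Request:
send_rows --targets '[{"dp": [0.041,-0.0244,-0.006],"turn": 0,"fingers": 1},{"dp": [0.041,-0.0244,-0.006],"turn": 0,"fingers": 1},{"dp": [0.041,-0.0244,-0.006],"turn": 0,"fingers": 1},{"dp": [0.041,-0.0244,-0.006],"turn": 0,"fingers": 1},{"dp": [0.041,-0.0244,-0.006],"turn": 0,"fingers": 1},{"dp": [0.041,-0.0244,-0.006],"turn": 0,"fingers": 1},{"dp": [0.041,-0.0244,-0.006],"turn": 0,"fingers": 1},{"dp": [0.041,-0.0244,-0.006],"turn": 0,"fingers": 1},{"dp": [0.041,-0.0244,-0.006],"turn": 0,"fingers": 1},{"dp": [0.041,-0.0244,-0.006],"turn": 0,"fingers": 1}]'

```text
time: 1.35
tool_pos: [560.7, -198.5, 291.1]
orientation: [-180.0, 0.0, 26.8]
ft_force: [0.7, 0.5, -0.3]
gripper_width: 0.998
finger_force: 0.0
```

Run:
```python
from h import *
o=observe();i=camera_info("wrist");R=np.array(i["R"]);print(o["time"],o["tool_pos"],o["orientation"],o["joint_pos"])
print("campos",-R.T@i["t"],"axes",R.round(2))
```

```text
1.35 [ 560.68351072 -198.46401457  291.14312332] [-1.79979791e+02  3.47678726e-02  2.67950407e+01] [ 21.14595595  17.37860142  -9.67883518  95.85576158   3.13209444
  67.06897981 -52.52719905]
campos [ 621.33429474 -168.88092053  434.80396357] axes [[ 0.45 -0.89 -0.  ]
 [-0.86 -0.43  0.27]
 [-0.24 -0.12 -0.96]]
```

Request:
send_rows --targets '[{"dp": [0.0125,-0.0484,0],"turn": 0,"fingers": 1},{"dp": [0.0125,-0.0484,0],"turn": 0,"fingers": 1},{"dp": [0.0125,-0.0484,0],"turn": 0,"fingers": 1},{"dp": [0.0125,-0.0484,0],"turn": 0,"fingers": 1},{"dp": [0.0125,-0.0484,0],"turn": 0,"fingers": 1},{"dp": [0.0125,-0.0484,0],"turn": 0,"fingers": 1},{"dp": [0.0125,-0.0484,0],"turn": 0,"fingers": 1},{"dp": [0.0125,-0.0484,0],"turn": 0,"fingers": 1},{"dp": [0.0125,-0.0484,0],"turn": 0,"fingers": 1},{"dp": [0.0125,-0.0484,0],"turn": 0,"fingers": 1}]'

```text
time: 2.6
tool_pos: [453.0, 289.7, 291.0]
orientation: [180.0, 0.0, 26.8]
ft_force: [1.2, 0.2, 0.5]
gripper_width: 1.002
finger_force: 0.0
```

Run:
```python
from h import *
o=observe();print(o["time"],o["tool_pos"],o["orientation"],o["joint_pos"])
p,d,W=cloud("wrist")
cv2.imwrite("pics/w1.png",p[:,:,::-1])
for lo,hi in ((138,152),(85,136)):
    m=(p.max(2)<70)&(W[...,2]>lo)&(W[...,2]<hi)&(np.hypot(W[...,0]-454,W[...,1]-290)<45)
    P=W[m]; print(lo,m.sum(),P.mean(0).round(1),np.percentile(P[:,2],[5,50,95]).round(1),cv2.minAreaRect(P[:,:2].astype(np.float32)))
    v,u=np.nonzero(m);print(u.mean(),v.mean())
```

```text
2.6 [453.01612514 289.69851962 291.02943246] [1.79981931e+02 2.69976477e-02 2.67780084e+01] [ -15.29491111   13.52366598  -28.24083444  102.2133166     6.96705673
   66.01268754 -108.93890494]
138 1507 [454.5 290.7 143.8] [139.4 144.3 147.2] ((453.37506103515625, 290.2027893066406), (25.837810516357422, 31.712249755859375), 63.421939849853516)
316.9124087591241 221.0185799601858
85 435 [463.  295.7 113.5] [ 90.  114.4 133.6] ((461.99072265625, 294.9765930175781), (16.309804916381836, 36.52729797363281), 28.406797409057617)
316.1655172413793 200.00919540229884
```

View pics/w1.png

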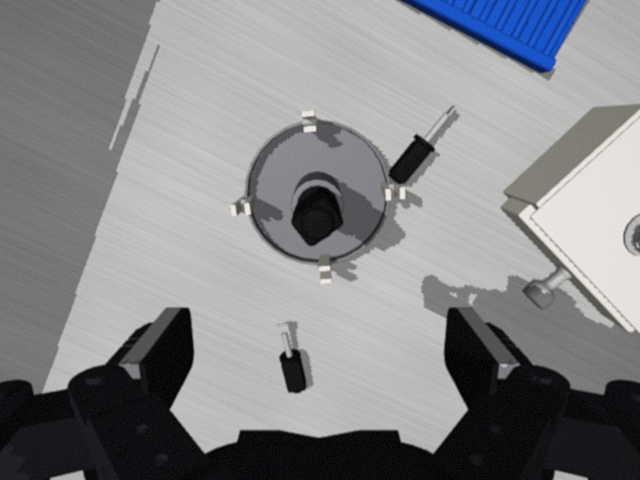

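The picture shows the caddy with the driver handle's top at (318,218). The long side of its rectangle is at yaw 153.4°, centred on (453.4,290.2), and its 32×26 mm size matches. The two smaller drivers are at (412,160) and (292,370). I'll turn the tool to yaw 153.4° and go lower.

Request:
send_rows --targets '[{"dp": [0,0,0.01],"turn": -10.5,"fingers": 1},{"dp": [0,0,0.01],"turn": -10.5,"fingers": 1},{"dp": [0,0,0.01],"turn": -10.5,"fingers": 1},{"dp": [0,0,0.01],"turn": -10.5,"fingers": 1},{"dp": [0,0,0.01],"turn": -10.5,"fingers": 1},{"dp": [0,0,0.01],"turn": -10.5,"fingers": 1},{"dp": [0,0,0.01],"turn": -10.5,"fingers": 1},{"dp": [0,0,0.01],"turn": -10.5,"fingers": 1},{"dp": [0,0,0.01],"turn": -10.5,"fingers": 1},{"dp": [0,0,0.01],"turn": -10.5,"fingers": 1}]'

```text
time: 3.9
tool_pos: [453.6, 288.0, 190.7]
orientation: [-180.0, 0.0, 132.1]
ft_force: [0.5, 0.5, 1.2]
gripper_width: 1.002
finger_force: 0.0
```

Request:
send_rows --targets '[{"dp": [0,0,0.005],"turn": -10.5,"fingers": 1},{"dp": [0,0,0.005],"turn": -10.5,"fingers": 1},{"dp": [0,0,0],"turn": 0,"fingers": 1}]'

```text
time: 4.28
tool_pos: [453.4, 287.8, 180.6]
orientation: [-179.9, -0.1, 152.7]
ft_force: [-0.1, 0.7, -0.0]
gripper_width: 1.001
finger_force: 0.0
```

Run:
```python
from h import *
o=observe();print(o["time"],o["tool_pos"],o["orientation"],o["joint_pos"])
p,d,W=cloud("wrist")
m=(p.max(2)<70)&(W[...,2]>139)&(W[...,2]<152)&(np.hypot(W[...,0]-454,W[...,1]-290)<30)
P=W[m]; print(m.sum(),P.mean(0).round(1),cv2.minAreaRect(P[:,:2].astype(np.float32)))
# collar: grey ring at z~75
m=(W[...,2]>72)&(W[...,2]<79)&(np.hypot(W[...,0]-454,W[...,1]-290)<30)
print("collar",m.sum(),cv2.minEnclosingCircle(W[m][:,:2].astype(np.float32)) if m.any() else 0)
```

```text
4.275 [453.38712983 287.84569638 180.59365917] [-1.79932090e+02 -6.55626241e-02  1.52690289e+02] [-1.02955051e-01  2.51073436e+01 -4.90274311e+01  1.08433144e+02
  2.24885185e+01  5.66863026e+01  3.55269331e+00]
3395 [451.  291.  144.1] ((452.36883544921875, 290.1797180175781), (25.289596557617188, 31.62444496154785), 63.846927642822266)
collar 1207 ((452.8007507324219, 290.3270263671875), 23.077985763549805)
```

Request:
send_rows --targets '[{"dp": [0.0014,0.002,0.0],"turn": -0.8,"fingers": 1},{"dp": [0,0,0.018],"turn": 0,"fingers": 1},{"dp": [0,0,0.018],"turn": 0,"fingers": 1},{"dp": [0,0,0.018],"turn": 0,"fingers": 1},{"dp": [0,0,0.018],"turn": 0,"fingers": 1},{"dp": [0,0,0.018],"turn": 0,"fingers": 1},{"dp": [0,0,0],"turn": 0,"fingers": 1}]'

```text
time: 5.2
tool_pos: [452.4, 290.3, 89.6]
orientation: [-179.9, -0.1, 153.6]
ft_force: [-0.3, 0.3, -0.6]
gripper_width: 1.001
finger_force: 0.0
```

Request:
send_rows --force 100 --targets '[{"dp": [0,0,0],"turn": 0,"fingers": -1},{"dp": [0,0,0],"turn": 0,"fingers": -1},{"dp": [0,0,0],"turn": 0,"fingers": -1},{"dp": [0,0,0],"turn": 0,"fingers": -1},{"dp": [0,0,0],"turn": 0,"fingers": -1},{"dp": [0,0,0],"turn": 0,"fingers": -1},{"dp": [0,0,0],"turn": 0,"fingers": -1},{"dp": [0,0,0],"turn": 0,"fingers": -1}]'

```text
time: 6.2
tool_pos: [453.8, 291.3, 92.0]
orientation: [179.9, 0.0, 153.6]
ft_force: [-0.1, -0.7, 5.5]
gripper_width: 0.292
finger_force: 98.3
```

Request:
send_rows --targets '[{"dp": [0,0,-0.005],"turn": 0,"fingers": -1},{"dp": [0,0,-0.01],"turn": 0,"fingers": -1},{"dp": [0,0,-0.015],"turn": 0,"fingers": -1},{"dp": [0,0,-0.02],"turn": 0,"fingers": -1},{"dp": [0,0,-0.025],"turn": 0,"fingers": -1},{"dp": [0,0,-0.025],"turn": 0,"fingers": -1},{"dp": [0,0,-0.025],"turn": 0,"fingers": -1},{"dp": [0,0,0],"turn": 0,"fingers": -1}]'

```text
time: 7.2
tool_pos: [454.3, 292.1, 219.2]
orientation: [179.8, 0.2, 153.6]
ft_force: [-0.3, -0.8, -0.9]
gripper_width: 0.293
finger_force: 98.1
```

Request:
send_rows --targets '[{"dp": [-0.034,-0.0245,0],"turn": 0,"fingers": -1},{"dp": [-0.034,-0.0245,0],"turn": 0,"fingers": -1},{"dp": [-0.034,-0.0245,0],"turn": 0,"fingers": -1},{"dp": [-0.034,-0.0245,0],"turn": 0,"fingers": -1},{"dp": [-0.034,-0.0245,0],"turn": 0,"fingers": -1},{"dp": [-0.034,-0.0245,0],"turn": 0,"fingers": -1},{"dp": [-0.034,-0.0245,0],"turn": 0,"fingers": -1},{"dp": [-0.034,-0.0245,0],"turn": 0,"fingers": -1},{"dp": [0,0,0],"turn": 0,"fingers": -1},{"dp": [0,0,0],"turn": 0,"fingers": -1}]'

```text
time: 8.45
tool_pos: [609.2, -4.8, 215.8]
orientation: [180.0, -0.1, 153.6]
ft_force: [-0.3, 0.6, -0.2]
gripper_width: 0.292
finger_force: 98.2
```

Run:
```python
from h import *
o=observe();print(o["time"],o["tool_pos"],o["orientation"],o["joint_pos"],o["ft_force"])
p,d,W=cloud("wrist")
np.save("w2p.npy",p);np.save("w2W.npy",W)
cv2.imwrite("pics/w2.png",p[:,:,::-1])
m=(W[...,2]>80)&(W[...,2]<95)&(np.hypot(W[...,0]-561,W[...,1]-21)<35)
P=W[m]; print(m.sum(),np.percentile(P[:,2],[5,50,95]),cv2.minEnclosingCircle(P[:,:2].astype(np.float32)))
v,u=np.nonzero(m);print(u.min(),u.max(),v.min(),v.max())
```

```text
8.45 [609.15482983  -4.84454675 215.83964715] [ 1.79988680e+02 -7.80726685e-02  1.53626287e+02] [ 27.3142792   28.37401578 -44.43773359  97.09897331  21.74122575
  63.58931493  40.0771525 ] [-0.27450509  0.62165524 -0.24938381]
2389 [84.03366693 89.81180351 91.22411144] ((561.1533203125, 19.985443115234375), 17.814756393432617)
294 349 119 174
```

View pics/w2.png

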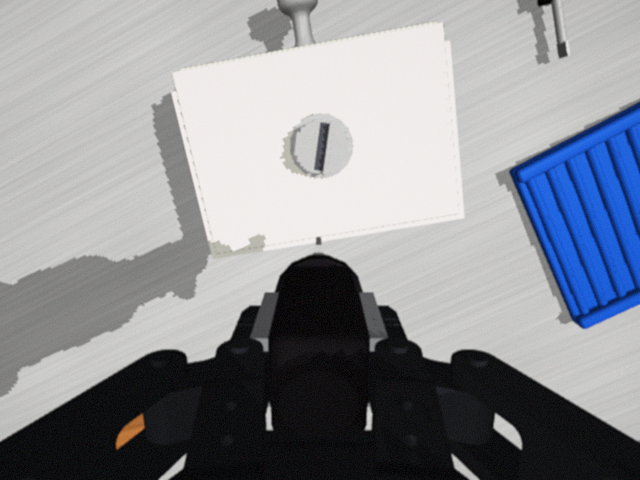

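The slot is dark at about (322,147) and the head spans columns 294–349. The blade end peeks out at (319,240). Next is the slot's midpoint and direction, and the tip's offset.

Run:
```python
from h import *
p=np.load("w2p.npy");W=np.load("w2W.npy");i=camera_info("wrist")
g=p.max(2)
m=np.zeros_like(g);m[112:182,300:345]=(g[112:182,300:345]<110)
n,l,s,c=cv2.connectedComponentsWithStats(m.astype(np.uint8));j=1+np.argmax(s[1:,4]);print(s[1:],c[1:])
v,u=np.nonzero(l==j)
Q=np.array([ray(i,a,b,85.5) for a,b in zip(u,v)])
r=cv2.minAreaRect(Q[:,:2].astype(np.float32));print("slot",r,Q.mean(0))
w,V=np.linalg.eigh(np.cov(Q[:,:2].T));print("yaw",np.degrees(np.arctan2(V[1,1],V[0,1])))
print(g[228:262,308:332:2]); print(W[232:250:2,319].round(1))
```

```text
[[315 123  14  48 372]] [[321.6155914  146.30645161]]
slot ((561.6909790039062, 20.588298797607422), (5.044356822967529, 29.012401580810547), 55.835418701171875) [561.44419566  20.78222682  85.5       ]
yaw 145.9102720129419
[[240 240 241 240 241 241 240 243 240 241 242 242]
 [241 242 242 242 242 241 240 241 242 241 240 243]
 [240 241 241 242 241 242 241 240 241 241 242 242]
 [241 240 241 241 242 241 242 243 240 241 243 240]
 [242 240 242 241 240 242 243 241 242 242 241 242]
 [241 241 242 241 242 241 241 240 242 240 240 240]
 [242 241 242 242 242 243 241 241 240 238 237 237]
 [242 241 241 242 241 238 239 237 239 234 231 240]
 [241 241 240 239 226 200 214 232 240 238 235 241]
 [237 236 236 234 187 129 178 238 241 240 240 243]
 [233 232 238 238 151  92 149 242 240 242 241 241]
 [236 235 241 241 143  82 129 239 241 239 239 236]
 [241 242 242 242 146  83 116 236 236 232 227 221]
 [243 241 241 239 140  87 114 219 225 219 210 209]
 [238 238 235 231 128  80 105 203 211 207 203 204]
 [231 229 222 211 122  88 114 199 204 208 205 208]
 [220 212 205 199 148 134 141 198 207 205 202 203]
 [208 20
[... 349 characters left out ...]
 [208 207 198 169 169 155 162 177 202 210 210 205]
 [207 198 170 120 111 112 111 127 175 198 205 205]
 [190 160 120  69  69  69  75  77 117 161 187 200]
 [130  94  59  32  35  38  38  38  58  88 124 170]
 [ 59  31  17  11  18  21  16  14  17  30  48  98]
 [ 12  12   8   9   9  10  13   7  18  12  17  40]
 [  9  13  13  15  14  17  18  14  21   9  12  12]
 [ 21  17  21  23  27  26  24  25  25  29  21  18]
 [ 26  35  25  26  28  26  29  29  32  28  33  24]
 [ 27  22  33  28  28  31  28  27  32  26  36  28]]
[[613.4  -7.4  74.1]
 [614.6  -8.1  74.3]
 [616.   -8.7  74.1]
 [600.8  -1.3 142.8]
 [600.7  -1.2 147.5]
 [600.7  -1.2 151.4]
 [600.4  -1.1 156.3]
 [601.9  -1.8 154.1]
 [602.4  -2.1 155.7]]
```

Request:
send_rows --targets '[{"dp": [0.018,0.0005,0],"turn": 0,"fingers": -1},{"dp": [0.018,0.0005,0],"turn": 0,"fingers": -1},{"dp": [0.018,0.0006,0],"turn": 0,"fingers": -1},{"dp": [0,0,0.01],"turn": 7.7,"fingers": -1},{"dp": [0,0,0.015],"turn": 0,"fingers": -1},{"dp": [0,0,0.015],"turn": 0,"fingers": -1},{"dp": [0,0,0],"turn": 0,"fingers": -1},{"dp": [0,0,0],"turn": 0,"fingers": -1}]'

```text
time: 9.5
tool_pos: [562.4, 20.0, 176.3]
orientation: [180.0, -0.0, 145.9]
ft_force: [-0.1, -0.3, -0.6]
gripper_width: 0.293
finger_force: 98.0
```

Run:
```python
from h import *
o=observe();print(o["time"],o["tool_pos"],o["orientation"],o["ft_force"])
i=camera_info("scene");p,d=camera("scene")
a=p[190:300,270:400];cv2.imwrite("pics/s2.png",np.clip(cv2.resize(a,None,fx=5,fy=5,interpolation=2)*1.3,0,255)[:,:,::-1])
```

```text
9.5 [562.36670064  20.04049408 176.29261139] [ 1.79978072e+02 -1.59364039e-02  1.45938174e+02] [-0.12549291 -0.29873702 -0.60043689][ WARN:0@0.605] global loadsave.cpp:1063 imwrite_ Unsupported depth image for selected encoder is fallbacked to CV_8U.
```

View pics/s2.png

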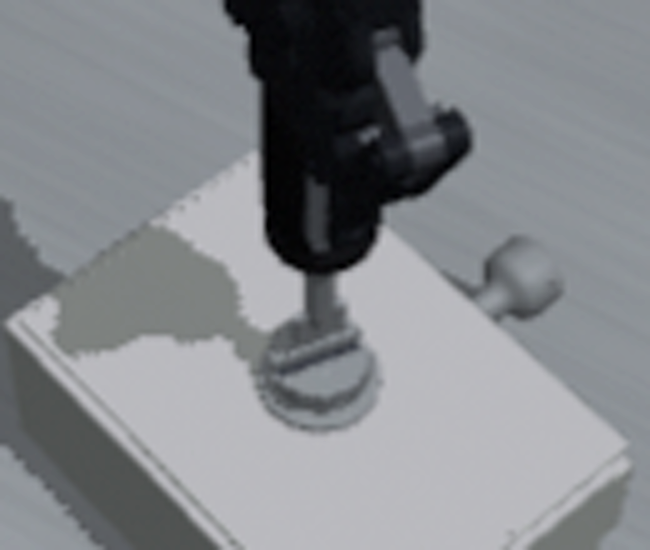

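The blade hovers just above the slot and is parallel to it, at crop (318,345). Descending.

Request:
send_rows --targets '[{"dp": [0.001,0,0.004],"turn": 0,"fingers": -1},{"dp": [0,0,0.004],"turn": 0,"fingers": -1},{"dp": [0,0,0.003],"turn": 0,"fingers": -1},{"dp": [0,0,0.002],"turn": 0,"fingers": -1},{"dp": [0,0,0],"turn": 0,"fingers": -1}]'

```text
time: 10.18
tool_pos: [561.2, 20.4, 163.1]
orientation: [-180.0, -0.0, 145.9]
ft_force: [-0.0, -0.3, -0.2]
gripper_width: 0.291
finger_force: 98.0
```

Request:
send_rows --targets '[{"dp": [0,0,0.001],"turn": 0,"fingers": -1},{"dp": [0,0,0.001],"turn": 0,"fingers": -1},{"dp": [0,0,0.001],"turn": 0,"fingers": -1},{"dp": [0,0,0],"turn": 0,"fingers": -1}]'

```text
time: 10.68
tool_pos: [561.3, 20.5, 160.3]
orientation: [180.0, 0.0, 145.9]
ft_force: [-0.2, 0.5, -1.1]
gripper_width: 0.292
finger_force: 98.0
```

Request:
send_rows --targets '[{"dp": [0,0,0.001],"turn": 0,"fingers": -1},{"dp": [0,0,0.001],"turn": 0,"fingers": -1},{"dp": [0,0,0],"turn": 0,"fingers": -1}]'

```text
time: 11.05
tool_pos: [561.7, 20.5, 159.6]
orientation: [-180.0, 0.1, 145.9]
ft_force: [-3.5, -0.6, 9.7]
gripper_width: 0.294
finger_force: 99.4
```

Contact is at TCP z≈160, which is the slot floor, with 10 N. I'll hold briefly, then turn clockwise (positive tool turn) while feeding down.

Request:
send_rows --force 120 --targets '[{"dp": [0,0,0.0005],"turn": 0,"fingers": -1},{"dp": [0,0,0],"turn": 0,"fingers": -1},{"dp": [0,0,0],"turn": 5,"fingers": -1},{"dp": [0,0,0],"turn": 5,"fingers": -1},{"dp": [0,0,0.0002],"turn": 5,"fingers": -1},{"dp": [0,0,0.0002],"turn": 5,"fingers": -1},{"dp": [0,0,0.0002],"turn": 5,"fingers": -1},{"dp": [0,0,0],"turn": 0,"fingers": -1}]'

```text
time: 12.05
tool_pos: [562.2, 20.5, 158.8]
orientation: [179.9, 0.1, 120.9]
ft_force: [-2.9, -0.6, 10.4]
gripper_width: 0.289
finger_force: 117.1
```

Request:
send_rows --targets '[{"dp": [0,0,0.0003],"turn": 5,"fingers": -1},{"dp": [0,0,0.0003],"turn": 5,"fingers": -1},{"dp": [0,0,0.0003],"turn": 5,"fingers": -1},{"dp": [0,0,0.0003],"turn": 5,"fingers": -1},{"dp": [0,0,0.0003],"turn": 5,"fingers": -1},{"dp": [0,0,0],"turn": 0,"fingers": -1}]'

```text
time: 12.8
tool_pos: [562.0, 20.3, 157.4]
orientation: [179.9, 0.1, 95.8]
ft_force: [-2.7, -1.1, 11.4]
gripper_width: 0.29
finger_force: 117.3
```

Run:
```python
from h import *
o=observe();print(o["time"],o["tool_pos"],o["orientation"],o["ft_force"],o["torque"],o["joint_pos"])
```

```text
12.8 [562.01040943  20.31280549 157.43559781] [1.79909728e+02 7.66049757e-02 9.58473732e+01] [-2.7358118  -1.06544126 11.4342537 ] [-0.42161021  0.94260214  0.09091298] [ 16.40830245  24.72149267 -31.52155805 107.20976859  16.13160869
  52.39741813 -16.8574715 ]
```

Request:
send_rows --targets '[{"dp": [0,0,0.0003],"turn": 5,"fingers": -1},{"dp": [0,0,0.0003],"turn": 5,"fingers": -1},{"dp": [0,0,0.0003],"turn": 5,"fingers": -1},{"dp": [0,0,0.0003],"turn": 5,"fingers": -1},{"dp": [0,0,0.0003],"turn": 5,"fingers": -1},{"dp": [0,0,0.0003],"turn": 5,"fingers": -1},{"dp": [0,0,0.0003],"turn": 5,"fingers": -1},{"dp": [0,0,0],"turn": 0,"fingers": -1}]'

```text
time: 13.8
tool_pos: [561.7, 20.3, 155.6]
orientation: [179.9, 0.0, 60.8]
ft_force: [-4.9, -2.3, 16.2]
gripper_width: 0.289
finger_force: 117.7
```

Run:
```python
from h import *
o=observe();print(o["time"],o["tool_pos"],o["orientation"],o["ft_force"],o["torque"])
```

```text
13.8 [561.69419476  20.27466857 155.60666886] [1.79913168e+02 3.18517195e-02 6.08476391e+01] [-4.92563473 -2.28390097 16.15764498] [-0.56230183  1.49098797  0.07935746]
```

Request:
send_rows --targets '[{"dp": [0,0,0.0002],"turn": 4,"fingers": -1},{"dp": [0,0,0.0002],"turn": 4,"fingers": -1},{"dp": [0,0,0.0002],"turn": 4,"fingers": -1},{"dp": [0,0,0],"turn": 0,"fingers": -1}]'

```text
time: 14.3
tool_pos: [561.6, 20.6, 155.5]
orientation: [179.9, 0.0, 48.9]
ft_force: [-6.8, -0.9, 19.7]
gripper_width: 0.29
finger_force: 118.4
```

Run:
```python
from h import *
o=observe();print(o["time"],o["tool_pos"],o["orientation"],o["ft_force"],o["torque"])
```

```text
14.3 [561.55767063  20.64886559 155.49178204] [1.79915302e+02 1.46078466e-02 4.89293382e+01] [-6.80367654 -0.89640444 19.68081235] [-0.35242658  2.0659718   0.38816778]
```

Request:
send_rows --targets '[{"dp": [0,0,0],"turn": 3,"fingers": -1},{"dp": [0,0,0],"turn": 0,"fingers": -1},{"dp": [0,0,0],"turn": 0,"fingers": -1}]'

```text
time: 14.68
tool_pos: [561.6, 20.7, 155.5]
orientation: [179.9, 0.0, 46.0]
ft_force: [-6.2, -0.9, 19.7]
gripper_width: 0.293
finger_force: 118.3
```

Run:
```python
from h import *
o=observe();print(o["time"],o["tool_pos"],o["orientation"],o["ft_force"],o["torque"])
```

```text
14.675 [561.57495129  20.74532921 155.5025088 ] [1.79917109e+02 4.53244225e-03 4.59997942e+01] [-6.22795763 -0.94847478 19.73845287] [-0.33327397  1.93970099  0.57356514]
```

Request:
send_rows --targets '[{"dp": [0,0,0],"turn": -4,"fingers": -1},{"dp": [0,0,0],"turn": -4,"fingers": -1},{"dp": [0,0,-0.003],"turn": 0,"fingers": -1},{"dp": [0,0,-0.008],"turn": 0,"fingers": -1},{"dp": [0,0,-0.017],"turn": 0,"fingers": -1},{"dp": [0,0,-0.03],"turn": 0,"fingers": -1},{"dp": [-0.027,0,-0.015],"turn": 0,"fingers": -1},{"dp": [-0.028,0,0],"turn": 0,"fingers": -1},{"dp": [0,0,0],"turn": 0,"fingers": -1}]'

```text
time: 15.8
tool_pos: [528.4, -26.0, 227.3]
orientation: [179.9, 0.0, 53.7]
ft_force: [-0.4, 0.2, -0.2]
gripper_width: 0.289
finger_force: 119.7
```

Run:
```python
from h import *
o=observe();print(o["time"],o["tool_pos"],o["orientation"],o["ft_force"])
p,d,W=cloud("wrist");i=camera_info("wrist")
cv2.imwrite("pics/w3.png",p[:,:,::-1])
near=np.hypot(W[...,0]-561,W[...,1]-20)
m=(W[...,2]>76)&(W[...,2]<95)&(near<25)
P=W[m]; print(m.sum(),np.percentile(P[:,2],[5,50,95]),cv2.minEnclosingCircle(P[:,:2].astype(np.float32)))
m=(near<15)&(p.max(2)<110)
Q=W[m];w,V=np.linalg.eigh(np.cov(Q[:,:2].T));print("slot yaw",m.sum(),np.degrees(np.arctan2(V[1,1],V[0,1])))
# tip neighbourhood
T=np.array(o["tool_pos"]);m=(W[...,2]>T[2]-82)&(W[...,2]<T[2]-30)&(np.hypot(W[...,0]-T[0],W[...,1]-T[1])<25)
for z in range(30,82,6):
    k=m&(abs(W[...,2]-(T[2]-z-3))<3)
    if k.any(): print(z,k.sum(),(W[k].mean(0)-T).round(1))
```

```text
15.8 [528.37740824 -25.99389441 227.28539023] [1.79916907e+02 2.64754100e-02 5.37045299e+01] [-0.38022099  0.20706233 -0.19198208]
2952 [76.53943107 85.04015439 87.0887979 ] ((561.1227416992188, 18.04714012145996), 22.70325469970703)
slot yaw 681 60.55589035162964
54 44 [  4.    4.5 -58.8]
60 49 [  5.1   5.6 -61.5]
66 18 [  5.9   6.9 -69. ]
72 8 [  6.1   6.7 -73.8]
```

View pics/w3.png

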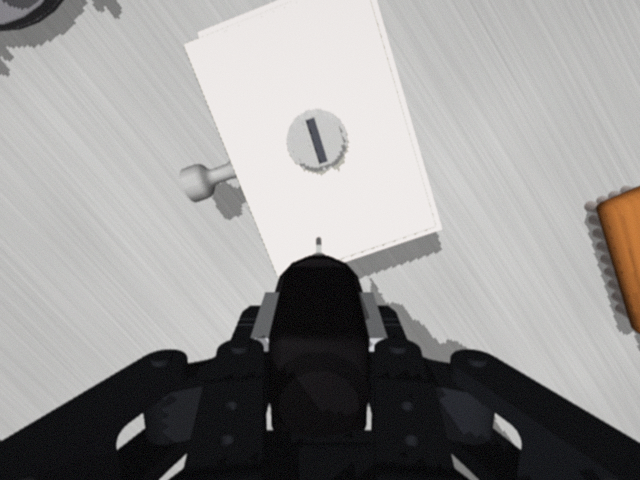

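Run:
```python
from h import *
def an(p,W,i,s,z):
    near=np.hypot(W[...,0]-561.3,W[...,1]-20)
    h=(near<15)&(p.max(2)>150)&(W[...,2]>80); c=(near>25)&(near<40)&(p.min(2)>200)&(W[...,2]>60)
    print(s,"head",np.median(W[h][:,2]),"case",np.median(W[c][:,2]))
    m=((near<14)&(p.max(2)<110)).astype(np.uint8);n,l,st,_=cv2.connectedComponentsWithStats(m);j=1+np.argmax(st[1:,4])
    v,u=np.nonzero(l==j);Q=np.array([ray(i,a,b,z)[:2] for a,b in zip(u,v)],np.float32);print(st[j],cv2.minAreaRect(Q))
p,d,W=cloud("wrist");an(p,W,camera_info("wrist"),"now",80)
p=np.load("w2p.npy");W=np.load("w2W.npy");near=np.hypot(W[...,0]-561.3,W[...,1]-20)
h=(near<15)&(p.max(2)>150)&(W[...,2]>80); c=(near>25)&(near<40)&(p.min(2)>200)&(W[...,2]>60);print("before",np.median(W[h][:,2]),np.median(W[c][:,2]))
```

```text
now head 86.92332275579346 case 74.04442995529183
[307 122  20  43 319] ((561.6231689453125, 21.033464431762695), (27.77570915222168, 5.095911026000977), 71.62469482421875)
before 90.66077094668314 74.05988535927104
```

The head has sunk about 4 mm and turned 74°. It then stopped sinking and the torque rose from 0.09 to 0.57 N m, so it is at its stop. Carrying the driver back to the caddy.

Request:
send_rows --targets '[{"dp": [0.0263,-0.031,0],"turn": 0,"fingers": -1},{"dp": [0.0263,-0.031,0],"turn": 0,"fingers": -1},{"dp": [0.0263,-0.031,0],"turn": 0,"fingers": -1},{"dp": [0.0263,-0.031,0],"turn": 0,"fingers": -1},{"dp": [0.0263,-0.031,0],"turn": 0,"fingers": -1},{"dp": [0.0263,-0.031,0],"turn": 0,"fingers": -1},{"dp": [0.0263,-0.031,0],"turn": 0,"fingers": -1},{"dp": [0.0263,-0.031,0],"turn": 0,"fingers": -1},{"dp": [0,0,0],"turn": 0,"fingers": -1},{"dp": [0,0,0],"turn": 0,"fingers": -1}]'

```text
time: 17.15
tool_pos: [452.4, 292.6, 226.0]
orientation: [-180.0, 0.0, 54.0]
ft_force: [1.2, -0.6, -1.2]
gripper_width: 0.29
finger_force: 119.6
```

Run:
```python
from h import *
o=observe();print(o["time"],o["tool_pos"],o["orientation"],o["joint_pos"][6])
P=[]
for n in ("scene","top"):
    p,d,W=cloud(n)
    m=(p.max(2)<60)&(W[...,2]>130)&(W[...,2]<150)
    k=(W[...,2]>152)&(W[...,2]<215)&(np.hypot(W[...,0]-453,W[...,1]-290)<14)
    print(n,k.sum(),[W[k&(abs(W[...,2]-z)<6)].mean(0).round(1).tolist() for z in (158,170,182,194)])
    k=(W[...,2]>70)&(W[...,2]<80)&(np.hypot(W[...,0]-453,W[...,1]-290)<30);print("collar",k.sum(),cv2.minEnclosingCircle(W[k][:,:2].astype(np.float32)))
    P.append(p)
cv2.imwrite("pics/s3.png",cv2.resize(P[0][180:370,420:600],None,fx=3,fy=3,interpolation=2)[:,:,::-1])
```

```text
17.15 [452.4292273  292.63241747 225.98362915] [-1.79990046e+02  1.01337651e-02  5.39644366e+01] -85.64573525287383
scene 191 [[454.3, 295.4, 157.2], [455.4, 294.6, 168.8], [456.3, 294.6, 181.4], [456.7, 294.8, 191.0]]
collar 461 ((453.4307861328125, 293.13580322265625), 23.561100006103516)
top 15 [[448.7, 285.0, 159.8], [448.9, 284.6, 165.2], [nan, nan, nan], [nan, nan, nan]]
collar 389 ((451.1473693847656, 288.4472961425781), 22.975597381591797)<stdin>:8: RuntimeWarning: Mean of empty slice.
  ret = um.true_divide(
```

View pics/s3.png

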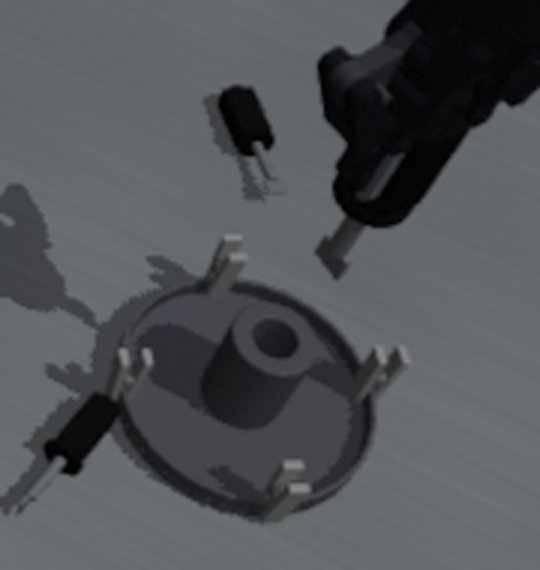

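The driver hangs upright over the collar, blade tip at crop (332,260) and bore at (277,338). I'll correct by about 2 mm and go down to the mouth.

Request:
send_rows --targets '[{"dp": [-0.0012,0.0021,0.01],"turn": 0,"fingers": -1},{"dp": [0,0,0.02],"turn": 0,"fingers": -1},{"dp": [0,0,0.02],"turn": 0,"fingers": -1},{"dp": [0,0,0.012],"turn": 0,"fingers": -1},{"dp": [0,0,0.005],"turn": 0,"fingers": -1},{"dp": [0,0,0],"turn": 0,"fingers": -1},{"dp": [0,0,0],"turn": 0,"fingers": -1}]'

```text
time: 18.12
tool_pos: [453.9, 290.2, 159.6]
orientation: [180.0, -0.1, 53.9]
ft_force: [0.2, 0.2, -1.9]
gripper_width: 0.286
finger_force: 119.6
```

Run:
```python
from h import *
o=observe();print(o["time"],o["tool_pos"],o["orientation"],o["ft_force"])
p,d=camera("scene");q,d=camera("wrist")
a=cv2.resize(p[230:340,450:570],None,fx=3.3,fy=3.3,interpolation=2);a=cv2.convertScaleAbs(a,alpha=1.6)
b=cv2.resize(q[120:330,180:460],(400,300));o=np.zeros((370,800,3),np.uint8);o[:363,:396]=a;o[:300,400:]=b
cv2.imwrite("pics/s4.png",o[:,:,::-1])
```

```text
18.125 [453.87956525 290.23408082 159.63174388] [ 1.79974548e+02 -6.32222219e-02  5.38977073e+01] [ 0.22373048  0.18718047 -1.91850702]
```

View pics/s4.png

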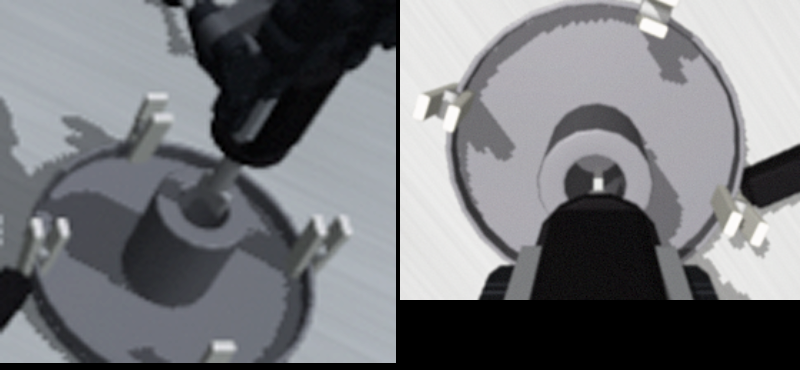

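The blade tip is in the bore's outline in both views: crop (205,205) on the left, (597,185) on the right. Lowering it.

Request:
send_rows --targets '[{"dp": [-0.0004,-0.0006,0.006],"turn": 0,"fingers": -1},{"dp": [0,0,0.008],"turn": 0,"fingers": -1},{"dp": [0,0,0.01],"turn": 0,"fingers": -1},{"dp": [0,0,0.01],"turn": 0,"fingers": -1},{"dp": [0,0,0.01],"turn": 0,"fingers": -1},{"dp": [0,0,0.01],"turn": 0,"fingers": -1},{"dp": [0,0,0.006],"turn": 0,"fingers": -1},{"dp": [0,0,0],"turn": 0,"fingers": -1}]'

```text
time: 19.23
tool_pos: [452.5, 289.8, 98.5]
orientation: [-180.0, 0.0, 53.9]
ft_force: [0.3, 0.1, -1.5]
gripper_width: 0.29
finger_force: 119.6
```

Request:
send_rows --targets '[{"dp": [0,0,0.003],"turn": 0,"fingers": -1},{"dp": [0,0,0.0015],"turn": 0,"fingers": -1},{"dp": [0,0,0.0015],"turn": 0,"fingers": -1},{"dp": [0,0,0],"turn": 0,"fingers": -1}]'

```text
time: 19.73
tool_pos: [452.8, 289.9, 93.0]
orientation: [180.0, 0.0, 53.9]
ft_force: [0.7, -0.2, -0.8]
gripper_width: 0.291
finger_force: 119.6
```

Request:
send_rows --targets '[{"dp": [0,0,0.001],"turn": 0,"fingers": -1},{"dp": [0,0,0.001],"turn": 0,"fingers": -1},{"dp": [0,0,0],"turn": 0,"fingers": -1}]'

```text
time: 20.1
tool_pos: [452.9, 290.1, 92.0]
orientation: [180.0, -0.0, 53.9]
ft_force: [-2.5, -1.0, 9.6]
gripper_width: 0.287
finger_force: 121.3
```

Request:
send_rows --targets '[{"dp": [0,0,-0.0008],"turn": 0,"fingers": -1},{"dp": [0,0,0],"turn": 0,"fingers": 0},{"dp": [0,0,0],"turn": 0,"fingers": 1},{"dp": [0,0,0],"turn": 0,"fingers": 1},{"dp": [0,0,0],"turn": 0,"fingers": 1},{"dp": [0,0,0],"turn": 0,"fingers": 1},{"dp": [0,0,0],"turn": 0,"fingers": 1},{"dp": [0,0,0],"turn": 0,"fingers": 1}]'

```text
time: 21.1
tool_pos: [452.7, 290.0, 91.8]
orientation: [180.0, 0.0, 53.9]
ft_force: [-0.6, 0.2, 0.2]
gripper_width: 1.005
finger_force: 0.0
```

Request:
send_rows --targets '[{"dp": [0,0,-0.01],"turn": 0,"fingers": 1},{"dp": [0,0,-0.02],"turn": 0,"fingers": 1},{"dp": [0,0,-0.03],"turn": 0,"fingers": 1},{"dp": [0,0,-0.04],"turn": 0,"fingers": 1},{"dp": [0,0,-0.04],"turn": 0,"fingers": 1},{"dp": [0,0,-0.04],"turn": 0,"fingers": 1},{"dp": [0,0,0],"turn": 0,"fingers": 1}]'

```text
time: 21.98
tool_pos: [454.1, 291.5, 275.9]
orientation: [179.8, -0.4, 53.9]
ft_force: [0.6, -0.5, -0.1]
gripper_width: 1.001
finger_force: 0.0
```

Run:
```python
from h import *
o=observe();print(o["time"],o["tool_pos"],o["ft_force"],o["gripper_width"])
p,d,W=cloud("wrist")
m=(p.max(2)<70)&(W[...,2]>138)&(W[...,2]<152)&(np.hypot(W[...,0]-454,W[...,1]-290)<30)
print(m.sum(),W[m].mean(0).round(1),cv2.minAreaRect(W[m][:,:2].astype(np.float32)))
m=(W[...,2]>72)&(W[...,2]<79)&(np.hypot(W[...,0]-454,W[...,1]-290)<30);print(cv2.minEnclosingCircle(W[m][:,:2].astype(np.float32)))
i=camera_info("top");p,d,W=cloud("top")
near=np.hypot(W[...,0]-559,W[...,1]-18);h=(near<14)&(p.max(2)>90);c=(near>25)&(near<40)
print("top head-case: now",np.median(W[h][:,2])-np.median(W[c][:,2]))
p,d,W=cloud("top",np.load("top0.npy"),np.load("topp0.npy"));print("before",np.median(W[h][:,2])-np.median(W[c][:,2]))
```

```text
21.975 [454.10469144 291.48396512 275.90709482] [ 0.60971881 -0.45962244 -0.1485857 ] 1.0006270686392216
1648 [454.5 291.  143.9] ((453.5821533203125, 289.9682312011719), (31.82172393798828, 25.424034118652344), 54.009300231933594)
((453.1418151855469, 290.1383361816406), 22.92879867553711)
top head-case: now 11.441252065511463
before 14.967163824731898
```

The driver stands upright and centred at its original height. The screw head is now 11.4 mm above the case, against 12 mm nominal when home. Handing in.

```bash
python3 -c "
from cell import *
print(sign_off())"
```

```text
the job is handed in; nothing more can be done
None
```

I drove the screw to its stop, stood the screwdriver upright in the caddy's collar again and let go, and handed the job in at about 22 s; the hand-in call returned no verdict.

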